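# Tilt the missing bars out of the slotted stock bin and complete the kit

### The job

Complete the kit in the shallow aluminium tray so that it holds one bar of each of the three kinds (brass tube, dark steel strip, red channel): draw the two missing kinds out through the slots of the roofed stock bin, tilting each one up over the stop fence in front, and lay them down flat, side by side on the tray floor. The kind that is already in the tray must stay where it is in the bin. Do not disturb the bar already in the tray, the two bars on the cork mat, which are for another job, or the bottle, glue stick and orange stand close by.

Things in the scene. Friction and masses are not known exactly. Their poses are not given: they have to be found in the camera images.
- stock_bin: Fixed blue roofed bin, 230 (x) x 202 (y) x 98 (z) mm, grey front wall, clear roof. Origin on the bench under the middle of the front wall's outer face; the slots face -y. Its level floor, on which the bars lie, is 30 mm up, from y=0 to 103 mm. Side arms (inner faces x=+-109 mm, 77 mm high) join the wall to the fence; between wall and fence lies open bench.
- slot_sill (a point): Middle of the lower edge of the middle slot at the wall's outer face, 30 mm above the bench; axes as the bin. Three slots at x=-55, 0, +55 mm, each 26 mm wide and 60 mm high (z=30 to 90 over the bench), closed at the top; wall 5 mm thick.
- fence_top (a point): Middle of the top edge of the solid aluminium stop fence in front of the slots, 78 mm above the bench, 9 mm thick (bin y=-85 to -94 mm), reaching down to the bench, so that a bar cannot be drawn out level.
- kit_tray: Fixed shallow aluminium tray with a white floor liner, outside 200 (x) x 190 (y) x 20 (z) mm, walls 4 mm, floor 4 mm thick; origin on the bench under its centre. Bars lie in it along its y axis; one lies in it at the start.
- cork_mat: Fixed cork mat, 170 x 175 x 4 mm, beside the -y end of the tray; origin at the centre of its underside. Two bars for another job lie on it.
- brass_tube_a_mid (a point): Centre of the square brass tube, 18 wide, 18 high and 150 mm long (y = its length), about 0.12 kg, that starts in the bin: it lies level on the bin floor along the bin's y axis, its -y end sticking 57 to 73 mm out of one of the slots.
- brass_tube_b_mid (a point): Centre of the second, identical square brass tube, 18 wide, 18 high and 150 mm long (y = its length). It starts either in the kit tray or on the cork mat and must not be moved.
- steel_strip_a_mid (a point): Centre of the dark steel strip standing on edge, 10 wide, with three pale round inlays on each side face, 18 high and 150 mm long (y = its length), about 0.14 kg, that starts in the bin: it lies level on the bin floor along the bin's y axis, its -y end sticking 57 to 73 mm out of one of the slots.
- steel_strip_b_mid (a point): Centre of the second, identical dark steel strip standing on edge, 10 wide, with three pale round inlays on each side face, 18 high and 150 mm long (y = its length). It starts either in the kit tray or on the cork mat and must not be moved.
- red_channel_a_mid (a point): Centre of the red U-section plastic channel, open side up, 18 wide, 18 high and 150 mm long (y = its length), about 0.07 kg, that starts in the bin: it lies level on the bin floor along the bin's y axis, its -y end sticking 57 to 73 mm out of one of the slots.
- red_channel_b_mid (a point): Centre of the second, identical red U-section plastic channel, open side up, 18 wide, 18 high and 150 mm long (y = its length). It starts either in the kit tray or on the cork mat and must not be moved.
- brass_tube_a: The bar that starts in the bin, square brass tube, 18 wide; origin at the middle of its underside, 9 mm below its centre; y along its length.
- steel_strip_a: The bar that starts in the bin, dark steel strip standing on edge, 10 wide, with three pale round inlays on each side face; origin at the middle of its underside, 9 mm below its centre; y along its length.
- red_channel_a: The bar that starts in the bin, red U-section plastic channel, open side up, 18 wide; origin at the middle of its underside, 9 mm below its centre; y along its length.
- rinse_bottle_mid (a point): Centre of a loose white bottle, 37 mm across, 88 mm high, a bystander beyond the bin.
- glue_stick_mid (a point): Centre of a loose upright glue stick, 28 mm across, 92 mm high, a bystander beyond the bin.
- orange_stand_mid (a point): Centre of a loose orange stand with burs, 52 x 64 x 62 mm, a bystander beyond the tray.
Not all that is in view belongs to the job. What is shaped like the part that bears brass_tube_b_mid but turquoise is not meant.

How it is judged:
By the outcome, as a careful person would: the job done as asked, in the order asked, and still so for the second after the job is handed in, with the robot touching nothing.
It also fails if it takes over 67 s, if anything falls off the work surface, if the arm or the gripper's body presses on something with over 40 N, if the wrist force passes 120 N, or if a joint passes its speed limit or range.

### The arm

A 6-joint arm with a two-finger parallel gripper is mounted at the origin on a cart in front of the work surface, level with it; the furniture and walls round the work are solid. World frame = base frame: x ahead of the robot, y to its left, z up, the work surface at z = 0. Lengths are in m, angles in rad, forces in N, time in s.
With the tool pointing down it reaches from about 0.275 to 0.875 m from the base axis. Payload 12.5 kg.
Tool frame: the origin (TCP) lies on the centre line of the jaws, within the pads' length; the fingertips stand r.finger_overhang ahead of it and the grasp point (between the pads) lies 3 mm ahead of it (r.finger_overhang is the distance from the TCP to the fingertips, in m); z points along the fingers, y is the direction in which the jaws open and shut (so a half turn about z gives the same grasp; the last joint's range is limited). The gripper opens to 85 mm and grips with 20 to 120 N. Pads are 22 mm wide; open, the fingers measure 114 mm over their backs; the gripper's body (76 mm by 85 mm) begins 54 mm behind the grasp point. The pads swing forward as they close: fully open they stand 13 mm farther back than shut.
Start: joints at [1.141, 0.351, 1.652, -0, 1.139, -0.085], TCP at [0.186, 0.518, 0.253] pointing down, gripper open.
Joint ranges: [-2.75, 2.75], [-0.79, 2.1], [0.01, 2.65], [-1.57, 4.71], [0.07, 3.14], [-2.87, 2.87]. Speed limits (rad/s): [2.22, 2.22, 2.79, 3.14, 3.14, 3.14].

### API

Orientations are given as a unit quaternion [x, y, z, w].
In Python, from cell import r, optics gives the robot as it stands. The module is installed in compiled form; this text tells all that it offers. Calls block until the motion is done:
- r.move_to(position, orientation): joint-space move of the TCP to a pose.
- r.move_linear(position, rot=None, vel=0.15): straight line of the TCP; rot=None keeps the orientation; vel is the mean speed in m/s.
- r.set_joints(angles): joint-space move.
- r.set_gripper(opening, squeeze=None): opening from 0.0 (shut) to 1.0 (fully open); squeeze is the grip in N (None keeps the last); returns when the fingers have stopped.
- r.sleep(seconds).
- r.inverse_kinematics(position, orientation): joint angles nearest the present ones, or None.
- optics.get_image(name): name is "scene" or "top" or "wrist"; returns a dict with "pixels" (384x512x3 uint8, red, green, blue), "depth" (384x512 float32, m along the optical axis (not along the pixel's ray), 0 where there is no reading), "fx", "fy", "cx", "cy" (pixels), "D" ([k1, k2, p1, p2, k3] as OpenCV has them; the pictures are not rectified), "camera_from_world" (4x4, takes a point from world to camera coordinates); the wrist camera has in their place "mount" (4x4, takes a point from camera to tool coordinates, whose origin is the TCP and whose axes are the flange's). Camera axes: x right, y down, z forward; pixel columns grow to the right and rows downward; lengths in m; the calibration is good to about 2 mm. A picture is of the moment at which its call begins: read the wrist's pose just before it.
A pose or a line that the arm cannot do raises r.PlanningError and nothing moves.
- r.hand_in(): hands the job in, once; it reports no verdict.
Readings, each from a call of its own:
- r.current_t(): time.
- r.current_q(): joint angles.
- r.current_qvel(): joint speeds.
- r.current_effort(): joint torques, N m.
- r.current_tool_pos(): TCP position.
- r.current_ee_rot(): TCP orientation.
- r.current_contact_force(): force on the tool from outside, world axes, zero at the start.
- r.current_torque(): the same for the moment, N m.
- r.current_opening(): opening from 0.0 (shut) to 1.0 (fully open).
Only numpy, scipy, OpenCV 4.12 (cv2) and the standard library are available. Lean on these libraries where they do the work, as an engineer would, in place of code of your own. Each camera call takes 0.05 s, during which the arm holds its last target.

## Working session

There is one attempt and no reset: what is moved stays moved. The work goes in short steps, each a Python script; the robot and the scene stay as the last script left them, time stands still between calls to the robot, and variables do not carry over. Pictures are saved under pics/ and viewed, and the job is handed in when it is done.

```bash
mkdir -p pics; ls
python3 - <<'E'
from cell import r, optics
import cv2,pickle
d={}
for n in ["scene","top","wrist"]:
    im=optics.get_image(n); d[n]=im
    cv2.imwrite(f"pics/{n}0.png",cv2.resize(im["pixels"][:,:,::-1],(768,576),interpolation=cv2.INTER_CUBIC))
    print(n,{k:(v if k not in("pixels","depth") else None) for k,v in im.items()})
d['pose']=(r.current_tool_pos(),r.current_ee_rot())
pickle.dump(d,open("im0.pkl","wb"))
print(r.current_t(),d['pose'],r.finger_overhang,r.current_q())
E
```

```text
pics
scene {'pixels': None, 'depth': None, 'fx': 359.7171616538845, 'fy': 359.7171616538845, 'cx': 253.29094620092093, 'cy': 189.68903963663288, 'D': array([-0.02779048,  0.        ,  0.        ,  0.        ,  0.        ]), 'camera_from_world': array([[ 0.48866243, -0.87234203, -0.01511346, -0.4326695 ],
       [-0.5719673 , -0.30722363, -0.76057021,  0.36223147],
       [ 0.65883415,  0.38030649, -0.64907976,  0.9009479 ],
       [ 0.        ,  0.        ,  0.        ,  1.        ]])}
top {'pixels': None, 'depth': None, 'fx': 409.0998649489579, 'fy': 409.0998649489579, 'cx': 252.23409913513595, 'cy': 187.53758187684647, 'D': array([-0.09432077,  0.        ,  0.        ,  0.        ,  0.        ]), 'camera_from_world': array([[-8.74469830e-02, -9.96169163e-01,  1.52574616e-04,
        -6.51754240e-02],
       [-9.48854026e-01,  8.32468616e-02, -3.04542274e-01,
         6.56543130e-01],
       [ 3.03362921e-01, -2.67760741e-02, -9.52498809e-01,
         1.42626894e+00],
       [ 0.00000000e+00,  0.00000000e+00,  0.00000000e+00,
         1.00000000e+00]])}
wrist {'pixels': None, 'depth': None, 'fx': 276.2951511744753, 'fy': 276.2951511744753, 'cx': 255.74130553487643, 'cy': 193.27338151214244, 'D': array([-0.02767007,  0.        ,  0.        ,  0.        ,  0.        ]), 'mount': array([[ 1.49864592e-04, -9.47245893e-01, -3.20507716e-01,
         8.30101740e-02],
       [ 9.99999741e-01, -8.37025551e-05,  7.14963926e-04,
         5.40179579e-04],
       [-7.04073957e-04, -3.20507740e-01,  9.47245635e-01,
        -1.19687034e-01],
       [ 0.00000000e+00,  0.00000000e+00,  0.00000000e+00,
         1.00000000e+00]])}
0.15 (array([0.18578172, 0.51742474, 0.25289067]), array([ 1.71550266e-01,  9.85175264e-01, -4.36069586e-04, -1.22822426e-04])) 0.022 [ 1.14139180e+00  3.51112289e-01  1.65225477e+00  1.75005664e-05
  1.13913153e+00 -8.46057209e-02]
```

View pics/scene0.png

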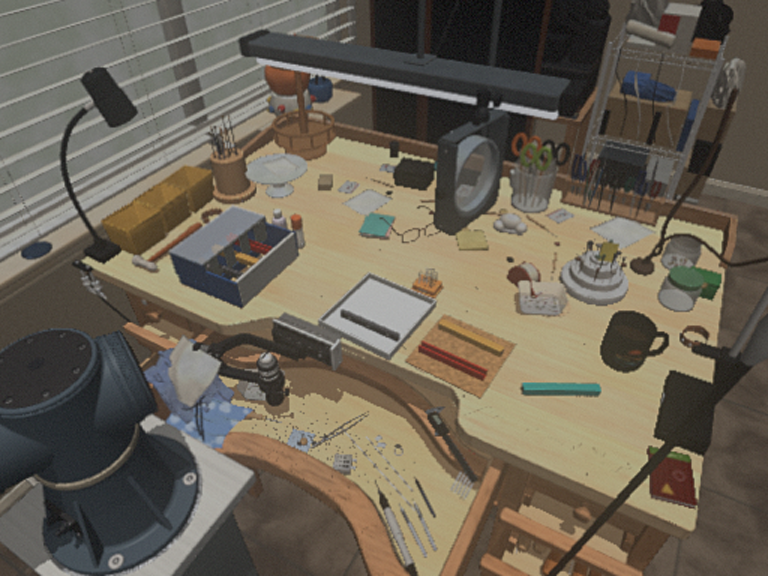

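View pics/top0.png

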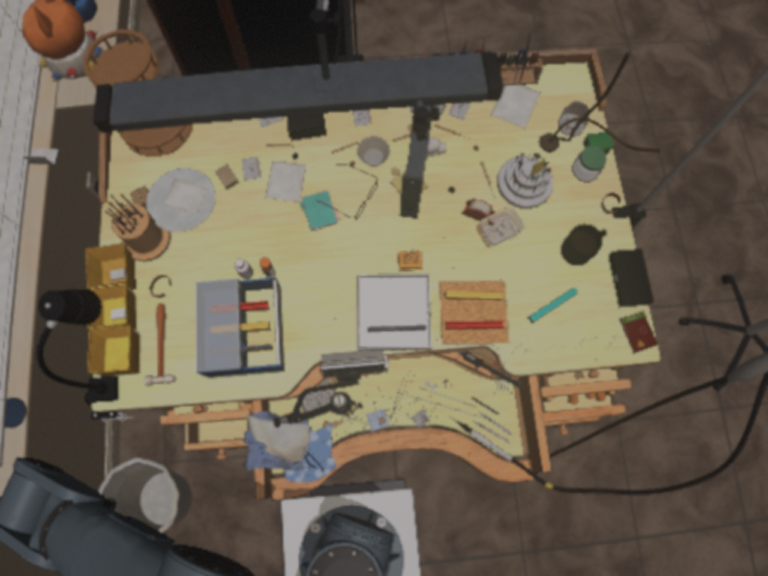

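View pics/wrist0.png

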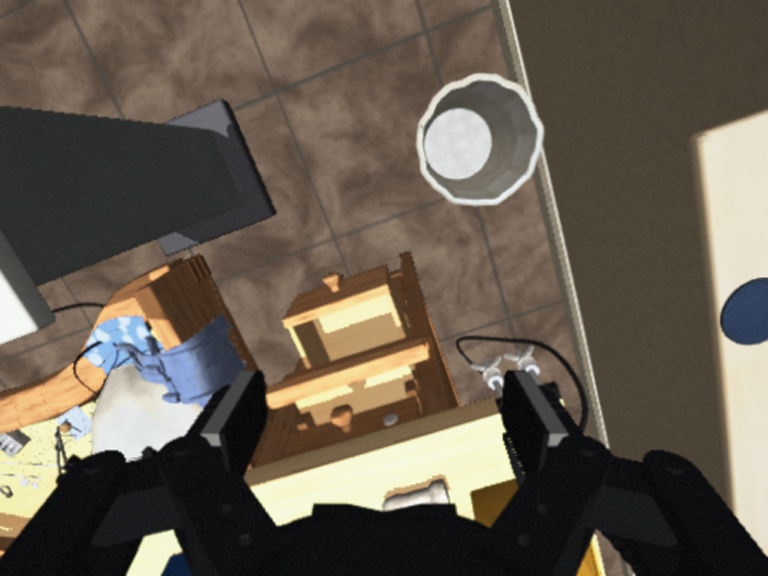

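```bash
cat > h.py <<'E'
import numpy as np,cv2,pickle
from scipy.spatial.transform import Rotation as R
def K(im): return np.array([[im['fx'],0,im['cx']],[0,im['fy'],im['cy']],[0,0,1.]])
def T_wc(im,pose=None):
    if 'camera_from_world' in im: return np.linalg.inv(im['camera_from_world'])
    T=np.eye(4);T[:3,:3]=R.from_quat(pose[1]).as_matrix();T[:3,3]=pose[0]
    return T@im['mount']
def ray(im,uv,pose=None):
    p=cv2.undistortPoints(np.array(uv,float).reshape(-1,1,2),K(im),im['D']).reshape(-1,2)
    T=T_wc(im,pose); d=np.c_[p,np.ones(len(p))]@T[:3,:3].T
    return T[:3,3],d
def atz(im,uv,z,pose=None):
    o,d=ray(im,uv,pose); s=(np.asarray(z)-o[2])/d[:,2]; return o+d*s[:,None]
def cloud(im,pose=None):
    h,w=im['depth'].shape; v,u=np.mgrid[:h,:w]
    o,d=ray(im,np.c_[u.ravel(),v.ravel()],pose)
    return (o+d*im['depth'].reshape(-1,1)).reshape(h,w,3)
def proj(im,P,pose=None):
    Tc=np.linalg.inv(T_wc(im,pose)); rv,_=cv2.Rodrigues(Tc[:3,:3])
    return cv2.projectPoints(np.array(P,float).reshape(-1,3),rv,Tc[:3,3],K(im),im['D'])[0].reshape(-1,2)
def crop(im,x0,y0,x1,y1,s,fn):
    c=im['pixels'][y0:y1,x0:x1,::-1]; c=cv2.resize(c,None,fx=s,fy=s,interpolation=cv2.INTER_CUBIC)
    for x in range((x0+9)//10*10,x1,10): cv2.line(c,((x-x0)*s,0),((x-x0)*s,6 if x%50 else 16),(255,0,255),1); 
    for x in range((x0+49)//50*50,x1,50): cv2.putText(c,str(x),((x-x0)*s,28),0,.4,(255,0,255))
    for y in range((y0+9)//10*10,y1,10): cv2.line(c,(0,(y-y0)*s),(6 if y%50 else 16,(y-y0)*s),(255,0,255),1)
    for y in range((y0+49)//50*50,y1,50): cv2.putText(c,str(y),(18,(y-y0)*s+4),0,.4,(255,0,255))
    cv2.imwrite(fn,c)
E
python3 - <<'E'
from h import *
d=pickle.load(open('im0.pkl','rb'))
crop(d['top'],125,160,255,255,6,'pics/top_bin.png')
crop(d['top'],230,170,345,240,6,'pics/top_tray.png')
crop(d['scene'],105,130,225,205,6,'pics/sc_bin.png')
E
```

```text
(no output)
```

View pics/top_bin.png

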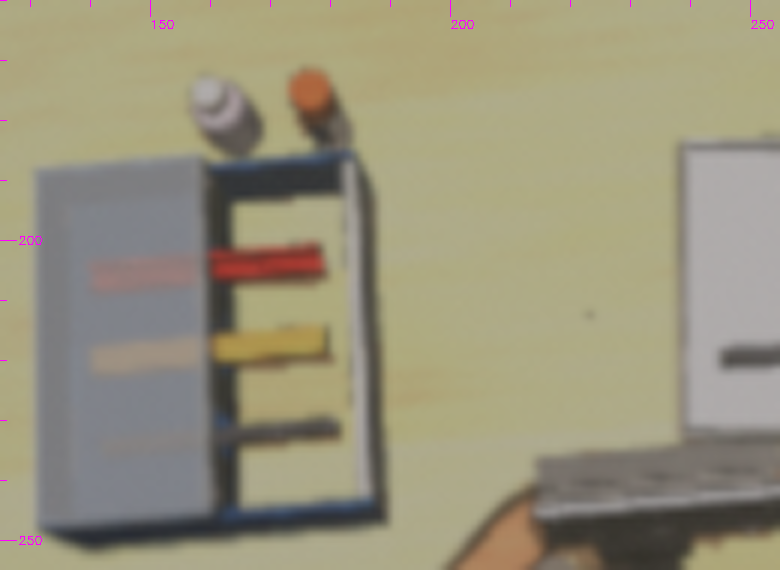

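View pics/top_tray.png

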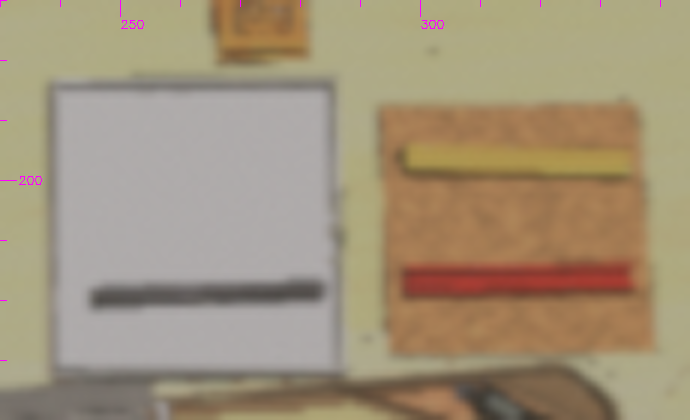

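View pics/sc_bin.png

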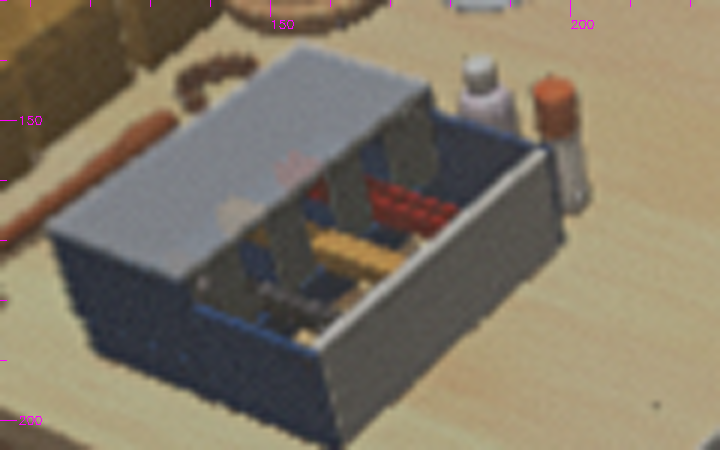

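Run:
```python
from h import *
np.set_printoptions(precision=4,suppress=True)
d=pickle.load(open('im0.pkl','rb'));t=d['top']
c=lambda pts,x0,y0:[(x/6+x0,y/6+y0) for x,y in pts]
P=atz(t,c([(36,168),(203,156),(213,517),(41,525)],125,160),.098);print('roof',P)
F=atz(t,c([(343,160),(352,160),(362,503),(374,503)],125,160),.078);print('fence',F)
bars=atz(t,c([(323,245),(325,277),(325,327),(327,359),(340,420),(340,437)],125,160),.048);print('bar tips',bars)
print('barwall',atz(t,c([(210,252),(210,280),(212,334),(212,362)],125,160),.048))
print('tray',atz(t,c([(50,82),(333,80),(342,374),(55,380)],230,170),.02))
print('strip',atz(t,c([(90,290),(90,307),(323,282),(323,298)],230,170),.022))
print('mat',atz(t,c([(380,105),(637,105),(652,350),(393,354)],230,170),.004))
C=cloud(t)
for n,(u,v) in dict(roof=(145,230),red=(170,204),brass=(170,217),strip=(176,231),floor=(250,190),stripT=(265,218),bottle=(160,175),glue=(176,175),stand=(274,172)).items(): print(n,C[v,u])
```

```text
roof [[0.6879 0.334  0.098 ]
 [0.6866 0.2279 0.098 ]
 [0.4575 0.2266 0.098 ]
 [0.461  0.3312 0.098 ]]
fence [[0.6829 0.1428 0.078 ]
 [0.6824 0.1371 0.078 ]
 [0.4623 0.1394 0.078 ]
 [0.4617 0.1321 0.078 ]]
bar tips [[0.6368 0.1622 0.048 ]
 [0.6155 0.1617 0.048 ]
 [0.5826 0.1628 0.048 ]
 [0.5616 0.1623 0.048 ]
 [0.5217 0.1556 0.048 ]
 [0.5108 0.156  0.048 ]]
barwall [[0.6385 0.2352 0.048 ]
 [0.6198 0.2355 0.048 ]
 [0.5841 0.235  0.048 ]
 [0.5659 0.2354 0.048 ]]
tray [[ 0.6954 -0.0712  0.02  ]
 [ 0.6805 -0.2575  0.02  ]
 [ 0.4839 -0.2413  0.02  ]
 [ 0.4961 -0.0589  0.02  ]]
strip [[ 0.5523 -0.0859  0.022 ]
 [ 0.5412 -0.085   0.022 ]
 [ 0.5444 -0.2356  0.022 ]
 [ 0.5339 -0.2344  0.022 ]]
mat [[ 0.6655 -0.2886  0.004 ]
 [ 0.6504 -0.46    0.004 ]
 [ 0.4845 -0.4451  0.004 ]
 [ 0.4971 -0.2772  0.004 ]]
roof [0.5218 0.2823 0.0975]
red [0.6319 0.1997 0.0317]
brass [0.5764 0.1986 0.0455]
strip [0.5195 0.177  0.0484]
floor [ 0.6698 -0.1153  0.0054]
stripT [ 0.5472 -0.1629  0.0205]
bottle [0.7336 0.2246 0.089 ]
glue [0.7268 0.1625 0.0926]
stand [ 0.734  -0.2175  0.0143]
```

Already in the tray is the dark steel strip (top ~265,218). So the kinds to fetch are the brass tube in the middle slot (top ~170,217) and the red channel in the far slot (top ~170,204). 

Look-alikes to leave alone:
- the mat's brass bar (~317,197) and red bar (~317,216)
- the bin's steel strip (~176,231)
- the turquoise bar (~369,203)
- the steel strip in the tray

Next is a close look from above the bin.

Run:
```python
from h import *
from cell import r,optics
q=R.from_matrix(np.array([[0,1,0],[1,0,0],[0,0,-1.]])).as_quat()
print(q)
r.move_to([.575,.12,.26],q)
p=(r.current_tool_pos(),r.current_ee_rot())
im=optics.get_image('wrist'); im['pose']=p
pickle.dump(im,open('w1.pkl','wb'))
crop(im,100,0,412,300,2,'pics/w1.png')
print(r.current_t(),p,r.current_q())
```

```text
[0.70710678 0.70710678 0.         0.        ]
2.2083 (array([0.57476591, 0.12084943, 0.26002579]), array([ 7.06603499e-01,  7.07609701e-01,  4.84737176e-05, -6.36788287e-05])) [1.27979658e-01 4.11956156e-01 1.54431751e+00 1.25391105e-04
 1.18538983e+00 1.26423318e-01]
```

View pics/w1.png

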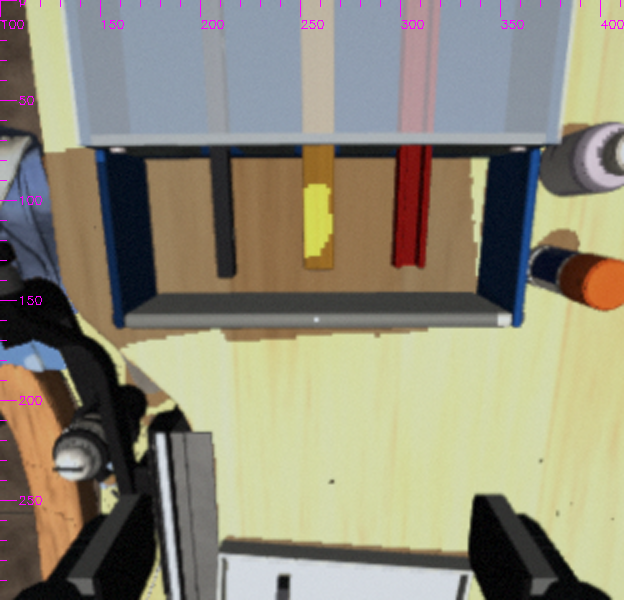

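The view shows steel, brass and red bars from left to right, with tips near rows 135–138 (brass tip about 252–267,134; red about 296–312,133). The fence is at rows 147–163.

Run:
```python
from h import *
np.set_printoptions(precision=4,suppress=True)
im=pickle.load(open('w1.pkl','rb'));p=im['pose']
crop(im,190,60,330,170,5,'pics/w1b.png')
f=lambda uv,z:atz(im,uv,z,p)
print('brass tip',f([(252,134.5),(266.5,134.3),(251.5,73),(266.7,73)],.048))
print('red tip',f([(296,133),(312.2,133),(299.5,75),(315.5,75)],.048))
print('steel',f([(208.5,138.5),(218,138.5),(205,75),(213.5,75)],.048))
print('wall top roof front',f([(140,72),(379,70)],.098))
print('fence top in/out',f([(163,157),(348,157),(160,163),(350,163)],.078))
C=cloud(im,p)
for n,(u,v) in dict(brass=(259,110),red=(297,110),roof=(250,30),fence=(250,160),bench=(230,110)).items(): print(n,C[v,u])
```

```text
brass tip [[0.5701 0.1655 0.048 ]
 [0.5872 0.1658 0.048 ]
 [0.5697 0.233  0.048 ]
 [0.5866 0.233  0.048 ]]
red tip [[0.6221 0.1674 0.048 ]
 [0.6413 0.1674 0.048 ]
 [0.6231 0.2311 0.048 ]
 [0.6409 0.2312 0.048 ]]
steel [[0.5183 0.1608 0.048 ]
 [0.5296 0.1608 0.048 ]
 [0.5179 0.2309 0.048 ]
 [0.5274 0.2309 0.048 ]]
wall top roof front [[0.4649 0.2299 0.098 ]
 [0.6908 0.232  0.098 ]]
fence top in/out [[0.4718 0.1444 0.078 ]
 [0.6767 0.1448 0.078 ]
 [0.4678 0.1377 0.078 ]
 [0.6797 0.138  0.078 ]]
brass [0.5782 0.1934 0.047 ]
red [0.6234 0.1932 0.0386]
roof [0.5691 0.2656 0.0946]
fence [0.5682 0.141  0.0774]
bench [ 0.5402  0.1917 -0.0038]
```

View pics/w1b.png

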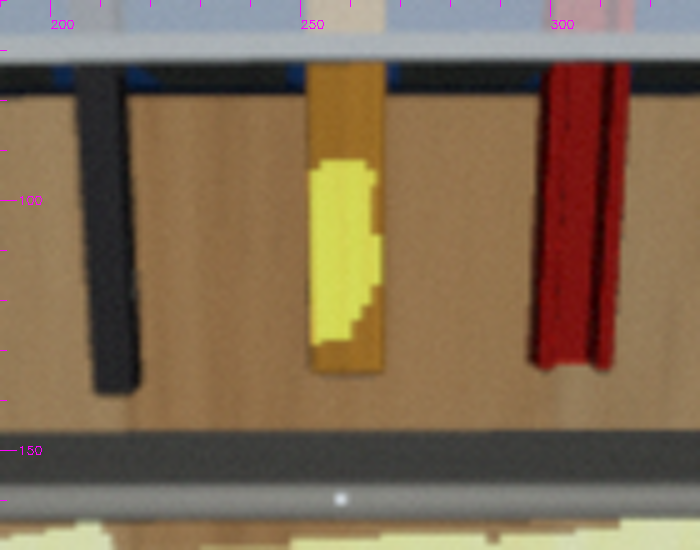

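Wrist and top camera agree to about 4 mm, and I trust the wrist view, which is nearer. Brass centre x≈0.578, tip y≈0.165, wall y≈0.230. The spacing and protrusion match the given sizes. Next I grip the brass tube.

```bash
cat >> h.py <<'E'
R0=R.from_matrix(np.array([[0,1,0],[1,0,0],[0,0,-1.]]))
class Ext:
    def __init__(s,x,tip,gy,h=.023): s.x=x; s.tail=np.array([x,tip+.150,.030]); s.L=s.tail[1]-gy; s.h=h
    def pose(s,th,tail):
        u=np.array([0,-np.cos(th),np.sin(th)]); n=np.array([0,np.sin(th),np.cos(th)])
        return tail+s.L*u+s.h*n,(R.from_euler('x',-th)*R0).as_quat()
    def path(s,thd=18.5):
        T=np.radians(thd); out=[]
        for k in (0,.25,.5,.75,1.): out.append(s.pose(T*k,s.tail+[0,0,.003]))
        u=np.array([0,-np.cos(T),np.sin(T)])
        t=s.tail+[0,0,.003]+u*.112
        out.append(s.pose(T,t))
        out.append(s.pose(T,t+[0,-.01,.06]))
        return out
E
python3 - <<'E'
from h import *
from cell import r,optics
e=Ext(.578,.165,.180)
q=R0.as_quat()
for P,Q in e.path(): print(np.round(P,4), None if (j:=r.inverse_kinematics(P,Q)) is None else np.round(j,3))
r.set_gripper(.4)
r.move_to([.578,.180,.13],q)
r.move_linear([.578,.180,.053],vel=.08)
print(r.current_tool_pos(),r.current_contact_force(),r.current_t(),r.current_opening())
p=(r.current_tool_pos(),r.current_ee_rot())
im=optics.get_image('wrist'); im['pose']=p
crop(im,100,150,412,384,2,'pics/w2.png')
im=optics.get_image('scene'); crop(im,105,110,225,205,6,'pics/s2.png')
E
```

```text
[0.578 0.18  0.056] [ 0.225  0.703  1.63  -0.     0.809  0.225]
[0.578  0.1823 0.0668] [ 0.26   0.697  1.608 -0.103  0.86   0.328]
[0.578  0.1855 0.0774] [ 0.295  0.696  1.583 -0.195  0.919  0.418]
[0.578  0.1895 0.0877] [ 0.331  0.699  1.556 -0.276  0.985  0.495]
[0.578  0.1943 0.0976] [ 0.366  0.707  1.526 -0.348  1.055  0.561]
[0.578  0.0881 0.1332] [ 0.201  0.6    1.62  -0.373  1.02   0.414]
[0.578  0.0781 0.1932] [ 0.184  0.518  1.589 -0.354  1.121  0.353]
[0.57832095 0.18008415 0.05348405] [-0.04701668 -0.15030612 -0.40774107] 4.4917 0.3972405186253084
```

View pics/w2.png

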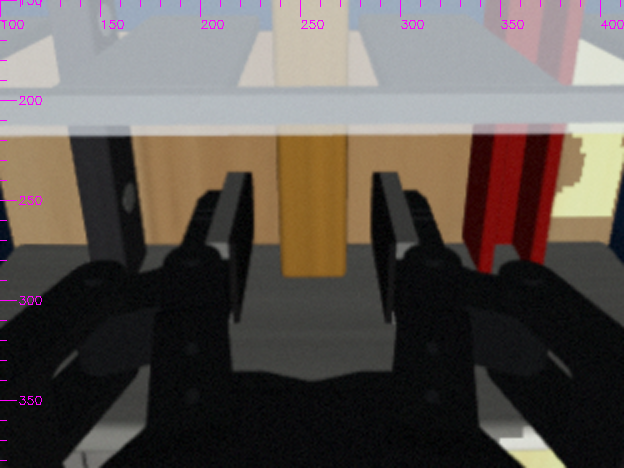

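View pics/s2.png

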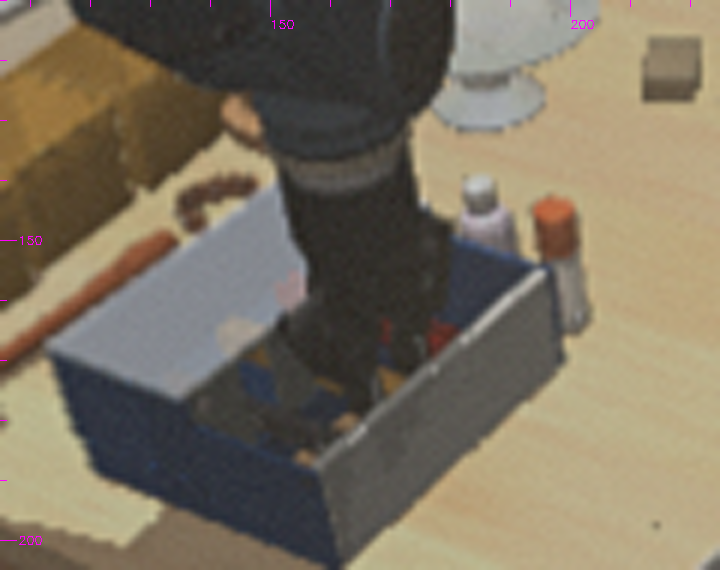

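The jaws straddle the brass tube: fingers' inner faces at cols ~226 and ~286, tube at 240–267, so it is centred to within a millimetre. Next: grip, tilt and draw out.

Run:
```python
from h import *
from cell import r,optics
np.set_printoptions(precision=3,suppress=True)
r.set_gripper(0,squeeze=50)
print('open mm',r.current_opening()*85,r.current_contact_force(),r.current_t())
e=Ext(.578,.165,.180)
for i,(P,Q) in enumerate(e.path()):
    r.move_linear(P,Q,vel=.05 if i<5 else .1)
    f=r.current_contact_force(); print(i,r.current_tool_pos(),f,r.current_t())
    if np.linalg.norm(f)>25: print('STOP');break
P=np.r_[.58,.02,.17]; 
r.move_linear(P,R0.as_quat(),vel=.1)
print(r.current_opening()*85,r.current_contact_force(),r.current_t())
for n in('scene','top','wrist'):
    p=(r.current_tool_pos(),r.current_ee_rot()); im=optics.get_image(n); im['pose']=p; pickle.dump(im,open(f'{n}3.pkl','wb'))
    crop(im,*{'scene':(120,80,280,200,5),'top':(130,130,270,240,5),'wrist':(100,0,412,384,2)}[n][:5],f'pics/{n}3.png')
```

```text
open mm 16.830284082385393 [-0.231 -0.579  2.944] 4.875
0 [0.578 0.18  0.056] [ 0.507 -0.764 -1.305] 5.125
1 [0.578 0.183 0.067] [-0.1   -0.125 -1.293] 5.5
2 [0.578 0.185 0.077] [-0.771  0.218 -0.83 ] 5.875
3 [0.578 0.189 0.087] [-1.07   0.016 -0.996] 6.25
4 [0.578 0.194 0.097] [-0.675 -0.114 -1.24 ] 6.625
5 [0.578 0.089 0.133] [ 0.147 -0.692 -1.637] 7.8917
6 [0.578 0.078 0.193] [-0.013 -0.691 -1.252] 8.65
16.636112860361557 [-0.333  0.907 -0.949] 9.425
```

View pics/scene3.png

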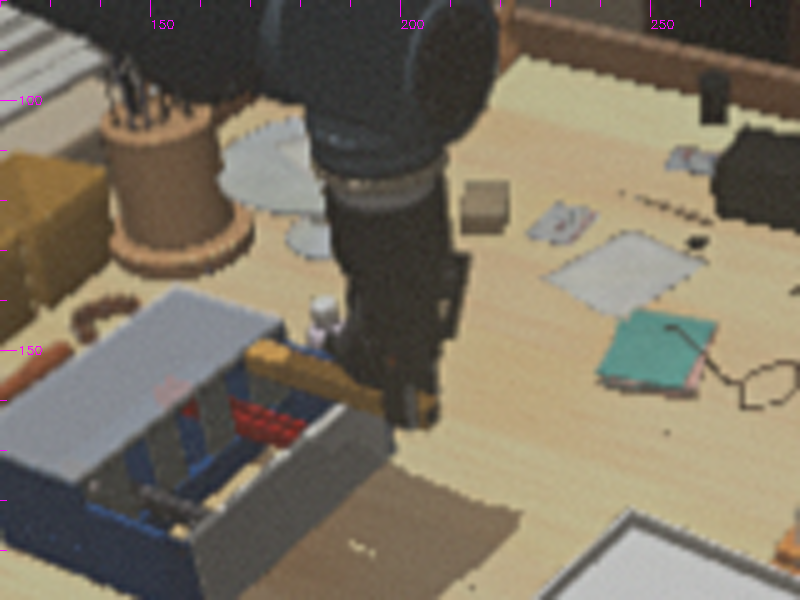

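View pics/wrist3.png

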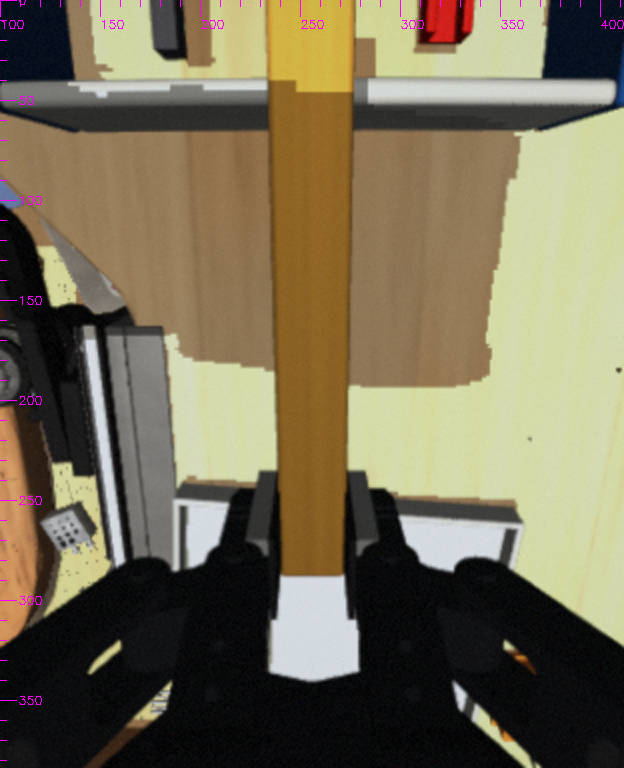

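The brass tube is out and level over the fence, held in the jaws. The other bin bars haven't moved. Next I hover over the tray and measure it with the wrist camera.

Run:
```python
from h import *
from cell import r,optics
np.set_printoptions(precision=4,suppress=True)
im=pickle.load(open('wrist3.pkl','rb'));p=im['pose'];tp=p[0]
for pit in(-3,0,3):
    a=np.radians(pit);Rt=R.from_quat(p[1]).as_matrix()
    # bar axis: tool x (toward tail); top surface 18-23=-5mm => tool z +.005
    out=[]
    for L in(-.015,.06):
        for w in(-.009,.009):
            out.append(tp+Rt@np.array([L*np.cos(a),w,.005+L*np.sin(a)]))
    print(pit,proj(im,out,p).round(1).tolist())
yaw=-.072; Rz=R.from_euler('z',yaw); C=np.array([.594,-.154,0])
q=(Rz*R0).as_quat()
T=C+Rz.apply([-.002,-.061,.14])
r.move_to(T,q)
p=(r.current_tool_pos(),r.current_ee_rot());im=optics.get_image('wrist');im['pose']=p;pickle.dump(im,open('w4.pkl','wb'))
crop(im,60,90,460,384,2,'pics/w4.png'); print(p,r.current_t())
```

```text
-3 [[239.7, 290.2], [272.6, 290.2], [236.0, 155.4], [276.5, 155.4]]
0 [[239.6, 291.1], [272.7, 291.1], [236.5, 153.9], [276.0, 153.9]]
3 [[239.5, 292.0], [272.8, 292.0], [236.9, 152.8], [275.6, 152.8]]
(array([ 0.5879, -0.2134,  0.1402]), array([ 0.7318,  0.6816,  0.0001, -0.0001])) 10.5667
```

View pics/w4.png

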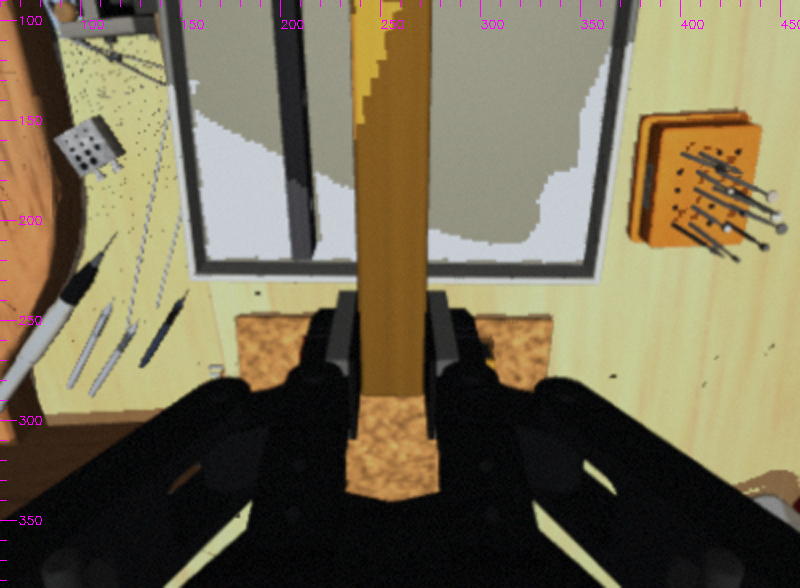

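Run:
```python
from h import *
np.set_printoptions(precision=4,suppress=True)
im=pickle.load(open('w4.pkl','rb'));p=im['pose']
g=lambda pts:[(x/2+60,y/2+90) for x,y in pts]
T=atz(im,g([(190,282),(600,283),(162,0),(636,0)]),.02,p);print(T)
S=atz(im,g([(290,258),(315,258),(273,0),(302,0)]),.022,p);print('strip',S)
yaw=np.arctan2(T[1,1]-T[0,1],T[1,0]-T[0,0]);print('yaw',yaw,np.linalg.norm(T[1]-T[0]))
print('side yaws',[-np.arctan2(T[b,0]-T[a,0],T[b,1]-T[a,1]) for a,b in((0,2),(1,3))])
mid=(T[0]+T[1])/2; c=mid+.095*np.array([-np.sin(yaw),np.cos(yaw),0]);print('centre',c)
Rz=R.from_euler('z',yaw); print('strip in tray',Rz.inv().apply(S-c))
# held bar edges
B=proj(im,p[0]+R.from_quat(p[1]).apply([[0.06,-.009,.005],[.06,.009,.005]]),p);print(B*1)
crop(im,150,90,260,240,5,'pics/w4b.png')
t=pickle.load(open('im0.pkl','rb'))
```

```text
[[ 0.4881 -0.2426  0.02  ]
 [ 0.6855 -0.2572  0.02  ]
 [ 0.5003 -0.1154  0.02  ]
 [ 0.6942 -0.1291  0.02  ]]
strip [[ 0.5385 -0.2326  0.022 ]
 [ 0.5502 -0.2334  0.022 ]
 [ 0.5462 -0.119   0.022 ]
 [ 0.5579 -0.1199  0.022 ]]
yaw -0.0736895131396059 0.19788836736202745
side yaws [np.float64(-0.09508420056672173), np.float64(-0.06800560921585867)]
centre [ 0.5938 -0.1552  0.02  ]
strip in tray [[-0.0495 -0.0813  0.002 ]
 [-0.0377 -0.0812  0.002 ]
 [-0.0501  0.0326  0.002 ]
 [-0.0384  0.0326  0.002 ]]
[[236.5758 153.865 ]
 [276.1594 153.8707]]
```

View pics/w4b.png

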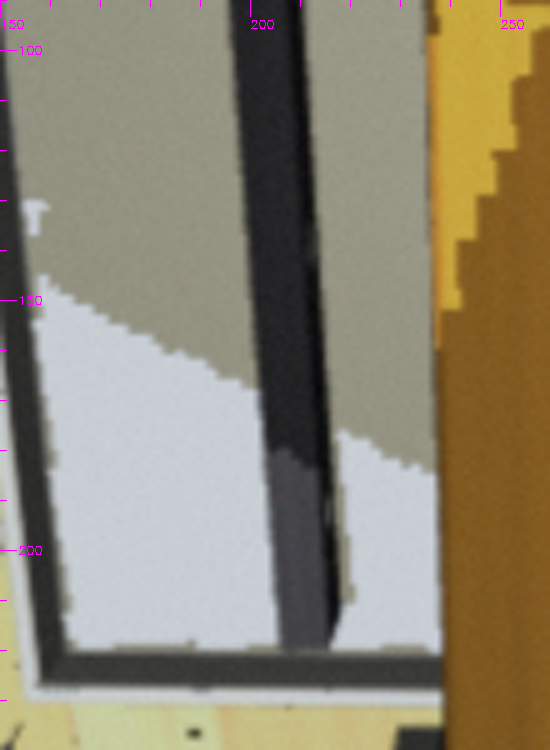

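Run:
```python
from h import *
from cell import r,optics
np.set_printoptions(precision=4,suppress=True)
p=(r.current_tool_pos(),r.current_ee_rot()); Rt=R.from_quat(p[1])
for n in('top','scene'):
    im=optics.get_image(n); C=cloud(im)
    L=(C-p[0])@Rt.as_matrix()  # tool coords
    hsv=cv2.cvtColor(im['pixels'],cv2.COLOR_RGB2HSV)
    m=(abs(L[...,1])<.012)&(L[...,0]>.025)&(L[...,0]<.15)&(abs(L[...,2]-.01)<.03)&(im['depth']>0)
    X=L[m]; print(n,len(X))
    for a in np.arange(.02,.14,.02):
        s=X[(X[:,0]>a)&(X[:,0]<a+.02)]
        if len(s): print(a,len(s),np.percentile(s[:,2],[10,50]),np.median(s[:,1]))
    print('max x',X[:,0].max() if len(X) else None)
    crop(im,*((225,160,310,235,8) if n=='top' else (180,130,290,240,6)),f'pics/{n}5.png')
```

```text
top 54
0.08 1 [0.0071 0.0071] 0.007871522233864649
0.1 32 [0.0028 0.0061] -0.002357088828771541
0.12000000000000001 21 [0.0013 0.0038] -0.004129381081263694
max x 0.1330061280517888
scene 206
0.02 19 [0.0044 0.0115] -0.009262239155720114
0.04 35 [0.0033 0.0078] -0.006904382285877301
0.06 44 [0.0034 0.006 ] -0.007823930830205212
0.08 42 [0.0037 0.0062] -0.006965182993133805
0.1 43 [0.0039 0.0066] -0.006987912011658998
0.12000000000000001 23 [0.0036 0.0071] -0.006178980528674616
max x 0.1348383811585551
```

View pics/scene5.png

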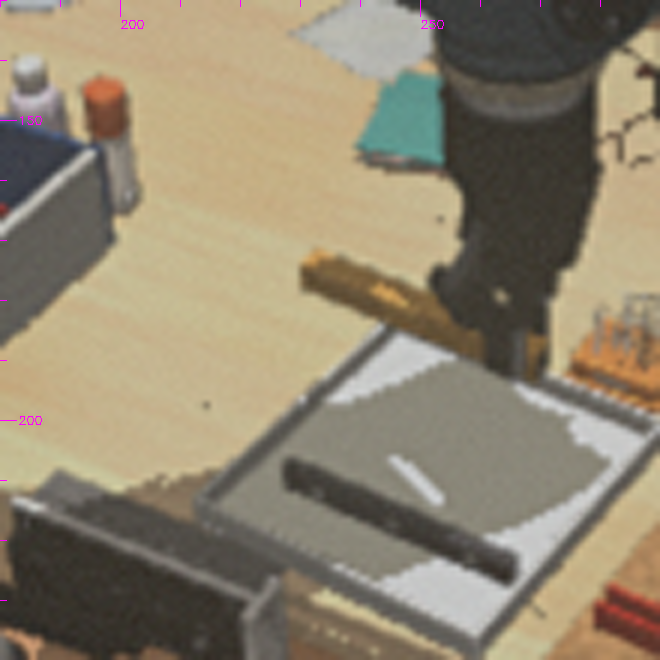

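The brass tube is level in the jaws: its top face stays within ~1 mm along its length, and the tail is 135 mm from the TCP as planned. Tray and strip positions agree between cameras. I'll lay it down at tray x=0, with the strip at −45 mm.

```bash
cat >> h.py <<'E'
TC=np.array([.5938,-.1552,0]); TY=-.0737; TRz=R.from_euler('z',TY); TQ=(TRz*R0).as_quat()
def tr(x,y,z): return TC+TRz.apply([x,y,z])
E
python3 - <<'E'
from h import *
from cell import r,optics
np.set_printoptions(precision=4,suppress=True)
x,y=.0,-.063
r.move_linear(tr(x,y,.06),TQ,vel=.1)
r.move_linear(tr(x,y,.032),TQ,vel=.06)
f0=r.current_contact_force()
for z in np.arange(.030,.0255,-.0007):
    r.move_linear(tr(x,y,z),TQ,vel=.03)
    f=r.current_contact_force(); print(round(z,4),r.current_tool_pos(),f-f0)
    if (f-f0)[2]>2.5: break
r.set_gripper(.36)
print(r.current_opening(),r.current_contact_force(),r.current_t())
r.move_linear(tr(x,y,.12),TQ,vel=.12)
im=optics.get_image('wrist');p=(r.current_tool_pos(),r.current_ee_rot());im['pose']=p;pickle.dump(im,open('w6.pkl','wb'))
crop(im,60,0,460,300,2,'pics/w6.png'); print(r.current_t())
E
```

```text
0.03 [ 0.5892 -0.218   0.0301] [-0.1826 -0.0871 -0.6114]
0.0293 [ 0.5892 -0.218   0.0293] [0.0643 0.4688 0.2095]
0.0286 [ 0.5891 -0.218   0.0286] [-0.8243  0.1405  0.4292]
0.0279 [ 0.5891 -0.218   0.0278] [-0.442  -0.5869  0.1725]
0.0272 [ 0.5892 -0.218   0.0276] [-2.8363  2.0381  7.545 ]
0.3600702127538364 [-0.3448  0.1613 -0.1824] 13.775
14.75
```

View pics/w6.png

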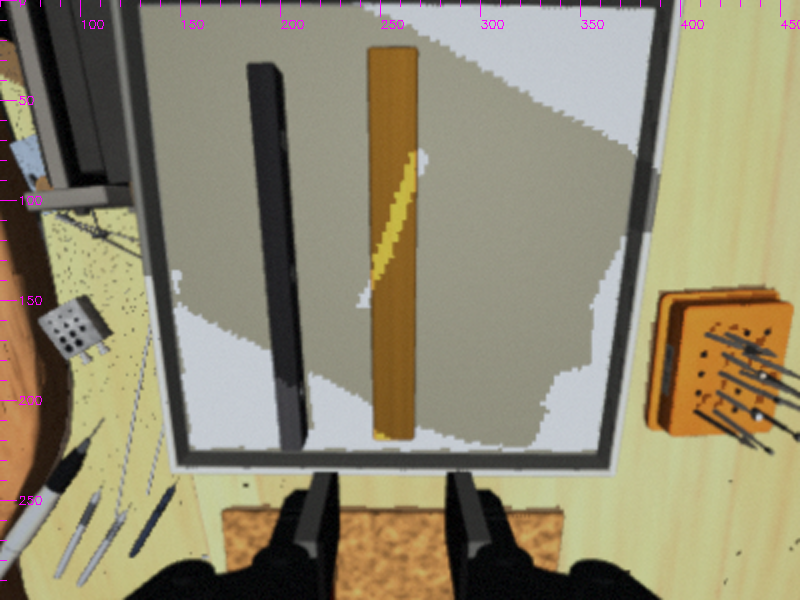

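The brass tube lies flat beside the strip (tube cols ~245–268, strip ~190–212). The strip is undisturbed. Next is the red channel.

Run:
```python
from h import *
from cell import r,optics
np.set_printoptions(precision=4,suppress=True)
e=Ext(.632,.167,.182)
q=R0.as_quat()
ok=all(r.inverse_kinematics(P,Q) is not None for P,Q in e.path()); print(ok)
r.move_to([.632,.10,.17],q)
r.move_to([.632,.182,.13],q)
r.move_linear([.632,.182,.053],q,vel=.08)
print(r.current_tool_pos(),r.current_contact_force(),r.current_t(),r.current_opening())
im=optics.get_image('wrist')
crop(im,100,150,412,384,2,'pics/w7.png')
```

```text
True
[0.6323 0.1821 0.0536] [-0.3831  1.1061  0.0759] 17.55 0.3628689479656001
```

View pics/w7.png

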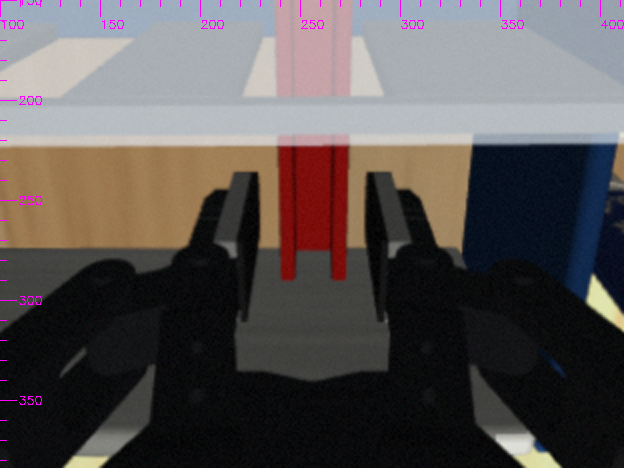

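The red channel sits centred between the jaws (channel cols 239–273, finger faces ~229 and ~283). I'll grip it and draw it out the same way.

Run:
```python
from h import *
from cell import r,optics
np.set_printoptions(precision=4,suppress=True)
r.set_gripper(0,squeeze=40)
print('open mm',r.current_opening()*85,r.current_contact_force(),r.current_t())
e=Ext(.632,.167,.182)
bad=False
for i,(P,Q) in enumerate(e.path()):
    r.move_linear(P,Q,vel=.05 if i<5 else .1)
    f=r.current_contact_force(); print(i,r.current_tool_pos(),f,r.current_t())
    if np.linalg.norm(f)>25: print('STOP');bad=True;break
if not bad:
    r.move_linear([.63,.02,.17],R0.as_quat(),vel=.1)
    r.move_to(tr(.045,-.063,.14),TQ)
    print(r.current_opening()*85,r.current_contact_force(),r.current_t())
    p=(r.current_tool_pos(),r.current_ee_rot()); Rt=R.from_quat(p[1])
    im=optics.get_image('scene'); L=(cloud(im)-p[0])@Rt.as_matrix()
    px=im['pixels'].astype(int); red=(px[...,0]>1.6*px[...,1])&(px[...,0]>60)&(px[...,0]>1.6*px[...,2])
    X=L[red&(abs(L[...,1])<.014)&(L[...,0]>.02)&(L[...,0]<.15)&(abs(L[...,2]-.012)<.03)&(im['depth']>0)]
    for a in np.arange(.02,.14,.02):
        s=X[(X[:,0]>a)&(X[:,0]<a+.02)]
        if len(s): print(round(a,2),len(s),np.percentile(s[:,2],[10,50]))
    print('max x',X[:,0].max())
crop(optics.get_image('scene') ,100,110,290,240,4,'pics/s8.png')
im=optics.get_image('wrist');crop(im,60,0,460,300,2,'pics/w8.png')
```

```text
open mm 17.2745632818569 [-0.3401 -0.8767  1.7325] 17.8583
0 [0.632  0.182  0.0561] [-0.3827  0.2527 -0.3854] 18.1083
1 [0.6318 0.1846 0.0666] [ 0.3537 -0.1466 -1.0084] 18.4833
2 [0.6318 0.1875 0.0769] [ 0.1579 -0.9605 -0.2595] 18.8583
3 [0.6318 0.1914 0.0872] [-0.5583 -0.6922 -1.7805] 19.2333
4 [0.6319 0.1962 0.0972] [-0.0219 -0.4107 -0.6797] 19.6083
5 [0.6319 0.0906 0.1329] [-0.9365 -0.666  -0.0064] 20.875
6 [0.6317 0.08   0.1928] [-0.2951 -0.3984 -1.086 ] 21.6333
16.78124380135821 [0.2965 0.7654 0.0568] 23.3833
0.02 20 [0.0048 0.0098]
0.04 17 [0.0036 0.0098]
0.06 27 [0.0049 0.01  ]
0.08 26 [0.0039 0.0078]
0.1 19 [0.0041 0.0097]
0.12 10 [0.0058 0.0078]
max x 0.129389291081867
```

View pics/s8.png

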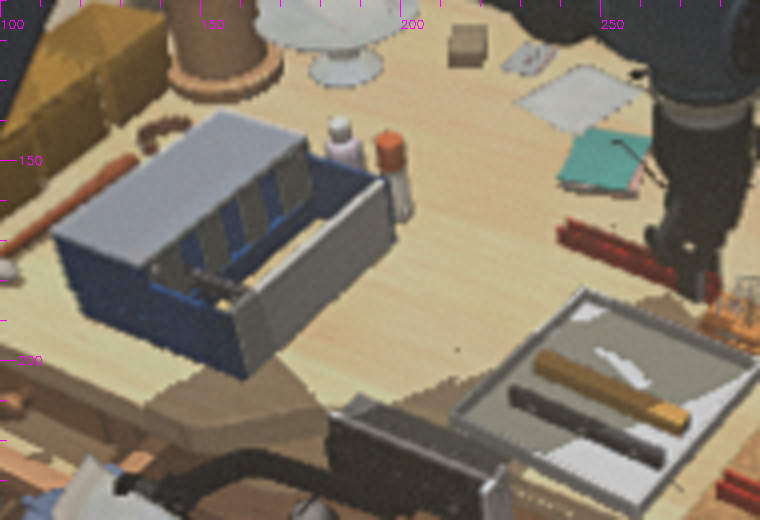

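View pics/w8.png

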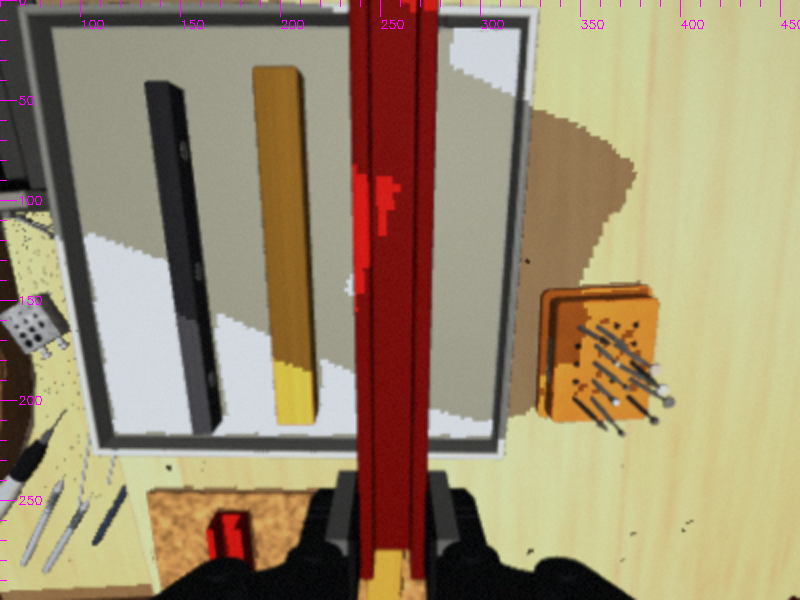

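Run:
```python
from h import *
np.set_printoptions(precision=4,suppress=True)
im=pickle.load(open('w6.pkl','rb'));p=im['pose'];C=cloud(im,p)
L=TRz.inv().apply((C-TC).reshape(-1,3)); m=(L[:,2]>.012)&(L[:,0]>.103)&(L[:,0]<.22)&(abs(L[:,1])<.12)&(L[:,2]<.09)
X=L[m];
for lo,hi in((.012,.03),(.03,.045),(.045,.08)):
    s=X[(X[:,2]>lo)&(X[:,2]<hi)]
    if len(s):print(lo,hi,len(s),np.percentile(s,[1,50,99],axis=0))
# brass top edges
g=lambda pts:[(x/2+60,y/2) for x,y in pts]
print(TRz.inv().apply(atz(im,g([(367,47),(418,47),(373,440),(414,440)]),.022,p)-TC))
```

```text
0.012 0.03 3323 [[ 0.118  -0.0758  0.0126]
 [ 0.1365 -0.0441  0.0178]
 [ 0.1636 -0.018   0.0285]]
0.03 0.045 412 [[ 0.1278 -0.0653  0.0301]
 [ 0.1366 -0.0468  0.0375]
 [ 0.1559 -0.0297  0.0448]]
0.045 0.08 379 [[ 0.128  -0.0652  0.0452]
 [ 0.1456 -0.047   0.0521]
 [ 0.1576 -0.0294  0.0602]]
[[-0.0093  0.0712  0.022 ]
 [ 0.0083  0.0712  0.022 ]
 [-0.0088 -0.0769  0.022 ]
 [ 0.0088 -0.0769  0.022 ]]
```

The stand begins at tray x=+118 mm, and the gripper at 43 mm reaches at most ~102 mm. The brass sits at tray x≈0, so there is room on both sides. Laying the red channel down at 43 mm.

Run:
```python
from h import *
from cell import r,optics
np.set_printoptions(precision=4,suppress=True)
x,y=.043,-.063
r.move_linear(tr(x,y,.06),TQ,vel=.1)
r.move_linear(tr(x,y,.031),TQ,vel=.06)
r.sleep(.1)
f0=r.current_contact_force()
for z in np.arange(.030,.0255,-.0007):
    r.move_linear(tr(x,y,z),TQ,vel=.03)
    f=r.current_contact_force(); print(round(z,4),r.current_tool_pos(),f-f0)
    if (f-f0)[2]>2.5: break
r.set_gripper(.32)
print(r.current_opening(),r.current_contact_force(),r.current_t())
r.move_linear(tr(x,y,.12),TQ,vel=.12)
r.move_linear(tr(0,-.08,.20),TQ,vel=.15)
im=optics.get_image('wrist');p=(r.current_tool_pos(),r.current_ee_rot());im['pose']=p;pickle.dump(im,open('w9.pkl','wb'))
crop(im,60,0,460,300,2,'pics/w9.png')
r.move_to([.40,.0,.32],R0.as_quat())
for n in('scene','top'):
    im=optics.get_image(n);crop(im,*((110,120,310,260,4) if n=='scene' else (125,155,325,245,4)),f'pics/{n}9.png')
    C=cloud(im)
    pickle.dump(im,open(f'{n}9.pkl','wb'))
print(r.current_t())
```

```text
0.03 [ 0.6321 -0.2212  0.0301] [0.1375 0.5697 1.5787]
0.0293 [ 0.632  -0.2212  0.0292] [0.8463 0.4331 1.0895]
0.0286 [ 0.632  -0.2212  0.0286] [0.7172 0.7886 0.7887]
0.0279 [ 0.632  -0.2212  0.0279] [0.7495 0.9543 0.0922]
0.0272 [ 0.6321 -0.2212  0.0278] [-2.0655  1.474   6.9132]
0.32535042302977835 [0.1881 0.4907 0.0063] 26.7333
29.8083
```

View pics/w9.png

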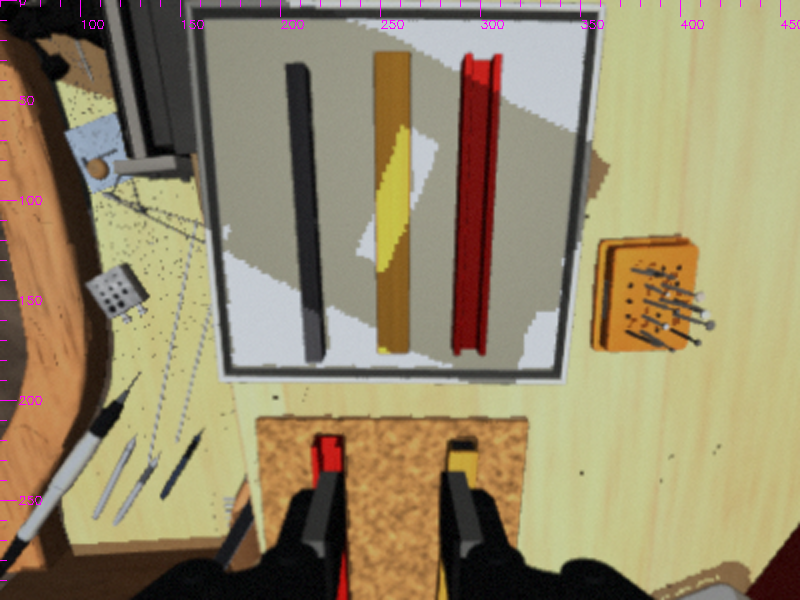

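View pics/scene9.png

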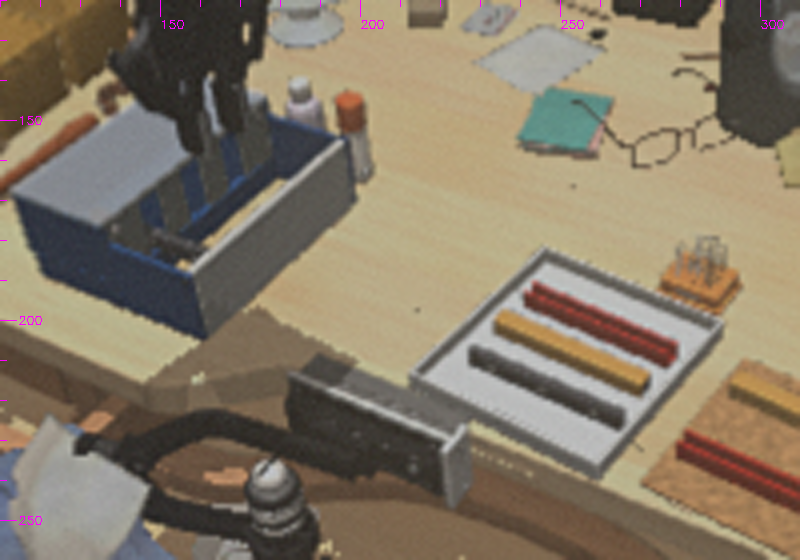

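View pics/top9.png

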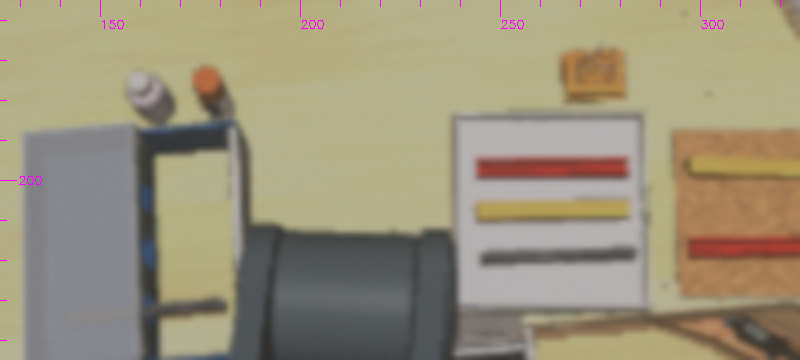

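All three kinds lie flat and parallel in the tray. The steel strip remains in its bin slot, and the mat bars, bottle, glue stick and stand haven't moved. The robot is clear of everything, so I'm handing in.

Run:
```python
from cell import r
print(r.current_contact_force(),r.current_t()); r.hand_in()
```

```text
[-0.16700951  0.33411465  0.28485883] 29.8083
the job is handed in; nothing more can be done
```

The kit is complete and handed in at 29.8 s. The tray already held the dark steel strip, so I fetched the brass tube from the middle slot and the red channel from the far slot. Each was tilted 18.5° over the fence and laid flat at tray x of about 0 and +43 mm, beside the strip at −45 mm.

- **Last pictures:** the three bars lie parallel on the tray floor, and the bin's steel strip is still in its slot. The strip in the tray, the mat bars, bottle, glue stick and stand look undisturbed. The robot was clear of everything, with a contact force of about 0.5 N.
- **Forces:** the highest I read was about 8 N, as each bar touched down.
- **Disagreement:** the wrist and top cameras differed by about 3–5 mm. I used the wrist values, and the jaws were centred on both bars.

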